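Refill the marker drawer from the flip-front caddy

TASK

Pull the little drawer well open, tip the clear caddy mouth-down over it just far enough that its flap swings open and all its markers slide into the drawer, without upending it, then stand it upright again in the middle of its rubber mat with the flap shut. Put the loose markers from the desk and from the top of the drawer unit into the drawer too, and at the end push the drawer fully home with all the markers lying in it. Leave the mug, the stapler and the note block as they are.

Things in the scene. Friction and masses are not known exactly. Their poses are not given: they have to be found in the camera images.
- cab_drawer0 (a joint): how far the drawer of the desk-top drawer unit is pulled out, m: 0 is fully home, 0.165 is the stop. It slides lightly (about 1 N plus a little damping) and stays where it is left.
- cab_drawer0_handle (a point): middle of the drawer's steel bar handle: round bar, 120 mm long, level, parallel to the drawer front, 35 mm off it (to the bar's middle) and 82 mm above the desk; the drawer unit's top is 120 mm above the desk. Axes are the unit's: -x points out of the front (the way the drawer opens, roughly towards the robot), z up. Moves with the drawer.
- drawer_floor (a point): centre of the drawer's inner floor, 22 mm above the desk; moves with the drawer, axes as the handle's. Inside 195 (x) x 218 (y) mm, 76 mm deep; front panel's outer face at x = -0.1185, its top 108 mm above the desk; wall tops 98 mm above the desk. Fully out, only x = -0.0975 to +0.06 is open to the sky, the rest is under the unit's top.
- caddy: flip-front caddy of clear plastic: closed box 124 (x) x 112 (y) x 44 mm high with a black upright grip fin on top; origin at the centre of its underside, z up. About 0.35 kg empty (varies 20 %). Its mouth is the whole -x end, shut by a grey flap. Walls and floor 4 mm. Its markers lie crosswise (along y) in one layer and slide out at a tip of roughly 25 to 40 degrees.
- caddy_grip (a point): point to grip on the caddy's black fin: 74 mm above the caddy's underside, on its middle. The fin is 60 mm long (caddy x), 16 mm thick (caddy y) and reaches from 44 mm to 92 mm above the underside. Axes as the caddy's.
- caddy_mouth (a point): middle of the lower edge of the caddy's mouth (62 mm to -x of the caddy's middle, 4 mm above its underside).
- flap (a joint): angle of the caddy's light flap, rad: 0 shut, grows as it swings outward, at most 1.7. It hangs from the roof edge at the mouth; the floor sticks out 8 mm farther than the roof, so the flap lies shut by its own weight until the caddy is tipped mouth-down by more than about 13 degrees, and falls shut again when the caddy is set upright.
- mat: the caddy's place: black rubber mat 180 x 170 mm, 4 mm thick, fixed to the desk; origin at the centre of its underside.
- c1: chunky carton marker, straight square barrel 96 mm long and 25 x 25 mm thick with rounded edges, aluminium with a black cap end, 45 g; origin at its centre, its length along its own x. Starts in the caddy. May be absent.
- c2: chunky carton marker, straight square barrel 96 mm long and 25 x 25 mm thick with rounded edges, aluminium with a black cap end, 45 g; origin at its centre, its length along its own x. Starts in the caddy. May be absent.
- c3: chunky carton marker, straight square barrel 96 mm long and 25 x 25 mm thick with rounded edges, aluminium with a black cap end, 45 g; origin at its centre, its length along its own x. Starts in the caddy. May be absent.
- c4: chunky carton marker, straight square barrel 96 mm long and 25 x 25 mm thick with rounded edges, aluminium with a black cap end, 45 g; origin at its centre, its length along its own x. Starts in the caddy. May be absent.
- l1: same kind of marker; starts lying loose on the desk planner sheet (4 mm thick, 260 x 200 mm). May be absent.
- l2: same kind of marker; starts lying loose on the desk planner sheet (4 mm thick, 260 x 200 mm). May be absent.
- l3: same kind of marker; starts lying loose on the desk planner sheet (4 mm thick, 260 x 200 mm). May be absent.
- l4: same kind of marker; starts lying on top of the drawer unit (120 mm above the desk), near its front edge. Always there.
- mug: black mug, 80 mm across, 90 mm high, a bystander; origin at the centre of its underside.
- stapler: black stapler 140 x 36 x 50 mm, a bystander; origin at the centre of its underside.
- notes: yellow block of note paper 76 x 76 x 30 mm, a bystander; origin at the centre of its underside.
Not all that is in view belongs to the job. Leave any red look-alike of the l3 alone.

How it is judged:
On the way, in this order (a step that is already met when the one before it is completed fails the run):
1. the drawer is pulled well open (more than 110 mm) (value of joint cab_drawer0 above 0.11 m), for 0.1 s.
2. the caddy is tipped over the open drawer and its flap swings open (angle between caddy's own z axis and vertical above 0.3 rad and value of joint flap above 0.08 rad and x of caddy_mouth in the frame of drawer_floor between -0.12 and 0.15 m and y of caddy_mouth in the frame of drawer_floor between -0.11 and 0.11 m and z of caddy_mouth in the frame of drawer_floor above 0.03 m), for 0.05 s.
3. all the markers from the caddy lie in the drawer (x of c1 in the frame of drawer_floor between -0.1 and 0.1 m and y of c1 in the frame of drawer_floor between -0.107 and 0.107 m and z of c1 in the frame of drawer_floor between 0 and 0.075 m and x of c2 in the frame of drawer_floor between -0.1 and 0.1 m and y of c2 in the frame of drawer_floor between -0.107 and 0.107 m and z of c2 in the frame of drawer_floor between 0 and 0.075 m and x of c3 in the frame of drawer_floor between -0.1 and 0.1 m and y of c3 in the frame of drawer_floor between -0.107 and 0.107 m and z of c3 in the frame of drawer_floor between 0 and 0.075 m and x of c4 in the frame of drawer_floor between -0.1 and 0.1 m and y of c4 in the frame of drawer_floor between -0.107 and 0.107 m and z of c4 in the frame of drawer_floor between 0 and 0.075 m), for 0.2 s.
At the end, for the whole second after the job is handed in: Every marker lies in the drawer, the drawer is shut to within 6 mm, and the caddy stands upright (within 7 degrees) at rest on its mat, its middle within 30 mm of the mat's middle, flap shut (below 0.15 rad) (all of step 3 and x of l1 in the frame of drawer_floor between -0.1 and 0.1 m and y of l1 in the frame of drawer_floor between -0.107 and 0.107 m and z of l1 in the frame of drawer_floor between 0 and 0.075 m and x of l2 in the frame of drawer_floor between -0.1 and 0.1 m and y of l2 in the frame of drawer_floor between -0.107 and 0.107 m and z of l2 in the frame of drawer_floor between 0 and 0.075 m and x of l3 in the frame of drawer_floor between -0.1 and 0.1 m and y of l3 in the frame of drawer_floor between -0.107 and 0.107 m and z of l3 in the frame of drawer_floor between 0 and 0.075 m and x of l4 in the frame of drawer_floor between -0.1 and 0.1 m and y of l4 in the frame of drawer_floor between -0.107 and 0.107 m and z of l4 in the frame of drawer_floor between 0 and 0.075 m and value of joint cab_drawer0 below 0.006 m and horizontal distance between caddy and mat below 0.03 m and angle between caddy's own z axis and vertical below 0.12 rad and height (world z) of caddy below 0.012 m and value of joint flap below 0.15 rad and linear speed of caddy below 0.02 m/s); the robot touches nothing.
It fails at once if the caddy is upended (tipped more than 75 degrees) (angle between caddy's own z axis and vertical above 1.31 rad).
It fails at once if the mug is knocked over or shifted more than 30 mm (distance of mug from where it was at the start of the episode above 0.03 m or angle between mug's own z axis and vertical above 0.5 rad).
It fails at once if the stapler is knocked over or shifted more than 30 mm (distance of stapler from where it was at the start of the episode above 0.03 m or angle between stapler's own z axis and vertical above 0.5 rad).
It fails at once if the note block is knocked over or shifted more than 30 mm (distance of notes from where it was at the start of the episode above 0.03 m or angle between notes's own z axis and vertical above 0.5 rad).
Of c1, c2, c3, c4 only 2 to 4 are there at a start; the rules pass over those that are not, and their reading is None.
Of l1, l2, l3 only 2 to 3 are there at a start; the rules pass over those that are not, and their reading is None.
At some moment in a run one of l1, l2, l3, caddy may be knocked a few centimetres aside while the robot is not near it.
It also fails if it takes over 210 s, if anything falls off the work surface, if the arm or the gripper's body presses on something with over 40 N, if the wrist force passes 120 N, or if a joint passes its speed limit or range.

ROBOT

A 7-joint arm with a two-finger parallel gripper is mounted at the origin on the work surface. World frame = base frame: x ahead of the robot, y to its left, z up, the work surface at z = 0. Lengths are in m, angles in rad, forces in N, time in s.
With the tool pointing down it reaches from about 0.425 to 0.875 m from the base axis. Payload 8.4 kg.
Tool frame: the origin (TCP) lies midway between the tips of the shut fingers; the grasp point (between the pads) lies 19 mm behind it (robot.grip_point_offset is the z of the grasp point in the tool frame, in m); z points along the fingers, y is the direction in which the jaws open and shut (so a half turn about z gives the same grasp; the last joint's range is limited). The gripper opens to 87 mm and grips with 3 to 60 N. Pads are 19 mm wide; open, the fingers measure 117 mm over their backs; the gripper's body (75 mm by 190 mm) begins 51 mm behind the grasp point.
Start: joints at [1.067, 0.333, 0.04, 1.465, -0.013, 1.343, -0.059], TCP at [0.256, -0.597, 0.223] pointing down, gripper open.
Joint ranges: [-2.58, 2.58], [-0.38, 2.09], [-1.3, 1.39], [0.25, 2.4], [-1.5, 4.64], [0.08, 2.09], [-2.65, 2.65]. Speed limits (rad/s): [2.22, 2.22, 2.79, 2.79, 3.14, 3.14, 3.14].

INTERFACE

Orientations are given as [roll, pitch, yaw] about the fixed x, y, z axes, in that order (R = Rz(yaw) Ry(pitch) Rx(roll)).
In Python, from cell import robot, imaging, close_job gives the robot as it stands. The module is installed in compiled form; this text tells all that it offers.
- The arm moves only by the tool servo_tool, never from a script. Its argument "increments" is a list of rows, each a list of 5 numbers: the shift along the tool's x, y, z each as a share of 0.03 m, from -1 to 1, then the turn about the tool's z as a share of 45 degrees, from -1 to 1, then the finger opening in mm, from 0 to 87. In form: [[dx, dy, dz, spin, fingers], ...]. A call has 1 to 12 rows; each row shifts and turns the commanded pose from where the row before left it, along the tool's axes as they then stand; what a row does not reach is not made up. A row lasts 1/10 s, in which the tool goes at most 50 mm and 8.59 degrees, less where a joint would pass 70% of its speed; a pose out of reach is approached as far as the arm can. A call with a number of a shift or a turn outside -1 to 1 is refused whole. A call with a gripper value outside its range is refused whole. The fingers move at their own pace and stop on an object; "grip_force" is the grip in N (left out, the last holds). Time passes only in rows, so rows that do not move let the fingers close. It gives the time, the measured TCP pose, the force and the opening at its end, in the units of the state.
- robot.get_obs(): the state, without advancing time (a new reading comes with each control period).
- imaging.capture(name): name is "scene" or "side" or "wrist"; returns a dict with "color" (400x640x3 uint8, blue, green, red), "vertical_fov" (degrees; the focal length in pixels is half the picture's height over the tangent of half this angle, whatever the lens; pixels are square), "cx", "cy" (the principal point, pixels), "xyz" and "rotation" of the camera in the world; the wrist camera has in their place "tool_from_camera" (4x4, takes a point from camera to tool coordinates, whose origin is the TCP and whose axes are the flange's). Camera axes: x right, y down, z forward; pixel columns grow to the right and rows downward; lengths in m; the calibration is good to about 2 mm. The wrist camera is an equidistant fisheye: a pixel r from the principal point sees the ray r / f radians off the axis. A picture is of the moment at which its call begins: read the wrist's pose just before it. There is no depth.
- close_job(): hands the job in, once; it reports no verdict.
The state is a dict: "t": time; "joint_pos": joint angles; "joint_vel": joint speeds; "joint_torque": joint torques, N m; "ee_pos": TCP position; "orientation": TCP orientation; "force": force on the tool from outside, world axes, zero at the start; "wrist_torque": the same for the moment, N m; "width": finger opening in m.
Only numpy, scipy, OpenCV 4.12 (cv2) and the standard library are available. Lean on these libraries where they do the work, as an engineer would, in place of code of your own. Each camera call takes 0.05 s, during which the arm holds its last target. There are 200 camera calls.

## Working session

There is one attempt and no reset: what is moved stays moved. The work goes in short steps, Python scripts to look and compute and a tool call to move; the robot and the scene stay as the last step left them, time stands still between calls to the robot, and variables do not carry over. Pictures are saved under pics/ and viewed, about 12 in all and at most 16, crops included, and the job is handed in when it is done.

Besides the shell and the picture viewer there is one more tool, called in YAML: its name, and indented under it one key for each argument. servo_tool: Moves the arm, as the interface text tells. Shift numbers are shares of 0.03 m and turn numbers shares of 45 degrees, none past 1 either way. Its arguments: {"type":"object","properties":{"increments":{"type":"array"},"grip_force":{"type":"number"}},"required":["increments"]}

```bash
mkdir -p pics; cat > h.py <<'E'
import numpy as np, cv2
from cell import robot, imaging
from scipy.spatial.transform import Rotation as R
def cap(n):
    o=robot.get_obs(); c=imaging.capture(n)
    c['f']=200/np.tan(np.radians(c['vertical_fov'])/2)
    if n=='wrist':
        T=np.eye(4);T[:3,:3]=R.from_euler('xyz',o['orientation']).as_matrix();T[:3,3]=o['ee_pos']
        M=T@np.array(c['tool_from_camera']);c['Rm']=M[:3,:3];c['p']=M[:3,3]
    else:
        r=np.array(c['rotation'],float)
        c['Rm']=r if r.shape==(3,3) else R.from_euler('xyz',r).as_matrix();c['p']=np.array(c['xyz'])
    c['n']=n
    return c
def ray(c,u,v):
    x,y=u-c['cx'],v-c['cy']
    if c['n']=='wrist':
        r=np.hypot(x,y);th=r/c['f'];s=np.sin(th)/max(r,1e-9);d=np.array([x*s,y*s,np.cos(th)])
    else: d=np.array([x/c['f'],y/c['f'],1])
    return c['Rm']@d
def pt(c,u,v,z):
    d=ray(c,u,v);return c['p']+d*(z-c['p'][2])/d[2]
def proj(c,P):
    d=c['Rm'].T@(np.array(P,float)-c['p'])
    if c['n']=='wrist':
        th=np.arctan2(np.hypot(d[0],d[1]),d[2]);k=c['f']*th/np.hypot(d[0],d[1])
    else: k=c['f']/d[2]
    return np.array([c['cx']+k*d[0],c['cy']+k*d[1]])
def save(c,name): cv2.imwrite('pics/'+name+'.png',c['color'])
def load(n):
    import pickle;return pickle.load(open(n+'.pkl','rb'))
def dump(c,n):
    import pickle;pickle.dump(c,open(n+'.pkl','wb'))
E
python3 - <<'E'
from h import *
for n in ['scene','side','wrist']:
    c=cap(n);save(c,n+'0');dump(c,n+'0');print(n,c['p'],c['f'],c['cx'],c['cy'],c['Rm'][:,2], c.get('rotation'))
print(robot.get_obs())
E
```

```text
scene [ 1.18825061 -0.60014764  0.99697836] 394.3701280552792 321.5427375505399 197.83949667110156 [-0.49873092  0.49197831 -0.7135999 ] [-2.36562587 -0.02011077  0.81270348]
side [0.49391178 1.06846707 0.99854709] 393.9859814244578 321.32547340021864 200.67908524923422 [ 0.07680989 -0.76536426 -0.63899748] [-2.26416644 -0.02057379 -3.02447594]
wrist [ 0.32616441 -0.56626733  0.38496672] 309.70691628693146 318.9858435234648 196.79943863367347 [-0.25981246 -0.10946592 -0.95943457] None
{'t': 0.15, 'joint_pos': array([ 1.06680289,  0.3337668 ,  0.03991939,  1.4660572 , -0.01337899,
        1.34333635, -0.05851195]), 'joint_vel': array([ 1.36063194e-03, -3.56431910e-03, -1.76235064e-04, -2.13427622e-03,
       -2.71923569e-04,  1.28000148e-03,  7.33576368e-05]), 'joint_torque': array([ 2.85432376e-03, -6.56848526e+01,  1.33717228e+00, -4.04107547e+01,
       -5.95743558e-02,  4.17959865e-02,  6.65126868e-05]), 'ee_pos': array([ 0.25578761, -0.59714782,  0.22185783]), 'orientation': array([-3.14029629e+00,  1.20255129e-04,  4.04728801e-01]), 'force': array([-0.21090514,  0.40666972,  0.3167616 ]), 'wrist_torque': array([ 0.02782382, -0.0132959 ,  0.04095559]), 'width': 0.08719213394924621}
```

View pics/scene0.png

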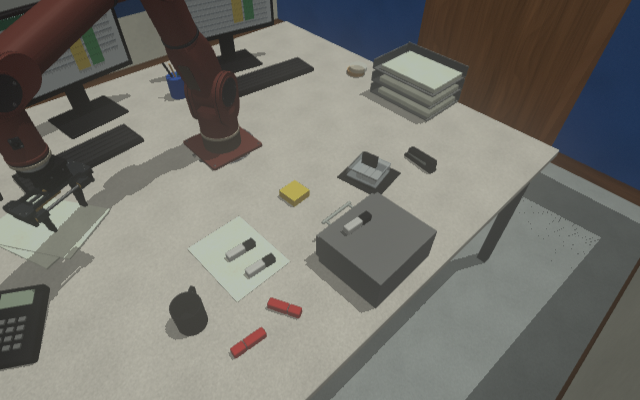

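View pics/side0.png

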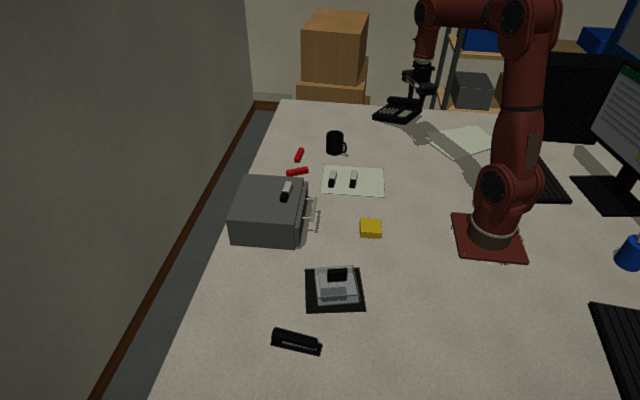

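```bash
python3 - <<'E'
from h import *
np.set_printoptions(precision=4,suppress=True)
s=load('scene0');d=load('side0')
def P(c,n,u,v,z): print(n,pt(c,u,v,z)[:2])
for n,u,v,z in [('unitA',317,238,.12),('B',378,193,.12),('C',436,234,.12),('D',378,278,.12),('h1',323,221,.082),('h2',352,204,.082),
 ('matA',338,177,.004),('matB',361,151,.004),('matC',400,170,.004),('matD',376,192,.004),('l4a',346,232,.145),('l4b',369,214,.145),
 ('la1',228,255,.029),('la2',254,241,.029),('lb1',248,274,.029),('lb2',273,257,.029),('notes',294,188,.03),('mug',188,312,.04),('stap',421,160,.03),('sheet',238,216,.004),('',189,250,.004),('',240,299,.004),('',288,261,.004)]: P(s,n,u,v,z)
im=np.vstack([cv2.resize(s['color'][140:250,300:460],None,fx=4,fy=4,interpolation=cv2.INTER_CUBIC)[:,:],])
im2=cv2.resize(d['color'][170:320,220:380],None,fx=4,fy=4,interpolation=cv2.INTER_CUBIC)
im=cv2.convertScaleAbs(im,alpha=1.6);im2=cv2.convertScaleAbs(im2,alpha=1.6)
cv2.imwrite('pics/crop1.png',im);cv2.imwrite('pics/crop2.png',im2)
E
```

```text
unitA [ 0.6824 -0.1146]
B [0.6801 0.1515]
C [0.9033 0.1481]
D [ 0.887  -0.0879]
h1 [ 0.6242 -0.0346]
h2 [0.6347 0.0839]
matA [0.4566 0.2046]
matB [0.4098 0.3822]
matC [0.5877 0.4081]
matD [0.6047 0.2495]
l4a [ 0.736  -0.0542]
l4b [0.7341 0.0443]
la1 [ 0.4973 -0.3048]
la2 [ 0.5069 -0.2159]
lb1 [ 0.5922 -0.3006]
lb2 [ 0.5939 -0.2105]
notes [0.4121 0.0282]
mug [ 0.5884 -0.4892]
stap [0.6213 0.4872]
sheet [ 0.3675 -0.1818]
 [ 0.3822 -0.3749]
 [ 0.629  -0.3582]
 [ 0.6211 -0.1762]
```

View pics/crop1.png

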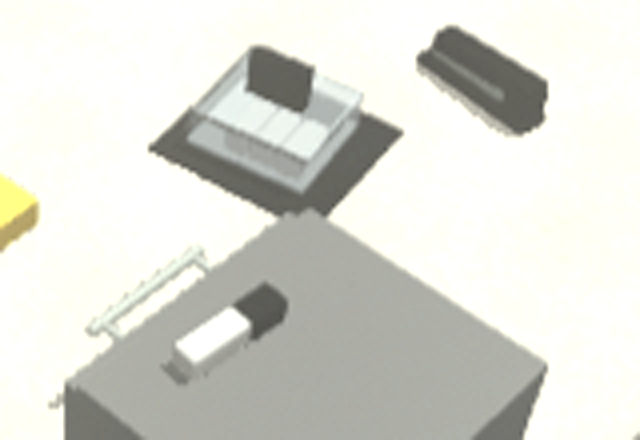

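View pics/crop2.png

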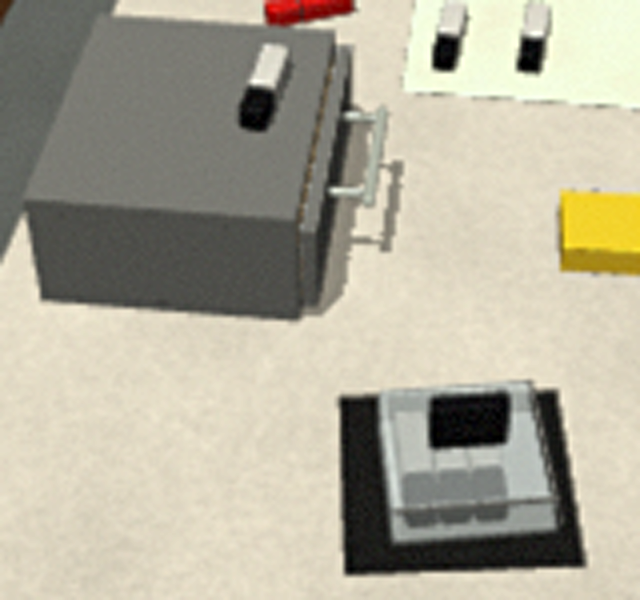

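Scene: caddy (3 markers visible inside) on its mat near (0.52, 0.31); unit front x≈0.68; two loose markers on the sheet near (0.50,-0.26) and (0.59,-0.255); l4 on unit top near (0.735, 0). Two red look-alikes at (285,307) and (248,342) are to be left alone. Moving to a view above.

servo_tool:
  increments:
    - [0,0,-0.5,0.17,30]
    - [0,0,-0.5,0.17,30]
    - [0,0,-0.5,0.175,30]
    - [0.4,-1,-0.5,0,30]
    - [0.4,-1,-0.5,0,30]
    - [0.4,-1,-0.5,0,30]
    - [0.4,-1,-0.5,0,30]
    - [0.4,-1,-0.5,0,30]
    - [0.4,-1,-0.5,0,30]
    - [0.4,-1,-0.5,0,30]
    - [0.4,-1,0,0,30]
    - [0.4,-1,0,0,30]

```text
t: 1.35
ee_pos: [0.3643, -0.3262, 0.3729]
orientation: [3.141, -0.001, 0.0]
force: [-0.4, -1.0, -0.8]
width: 0.0301
```

servo_tool:
  increments:
    - [0.4,-1,0,0,30]
    - [0.4,-1,0,0,30]
    - [0.4,-1,0,0,30]
    - [0.4,-1,0,0,30]
    - [0.4,-1,0,0,30]
    - [0.4,-1,0,0,30]
    - [0.4,-1,0,0,30]
    - [0.4,-1,0,0,30]
    - [0.4,-1,0,0,0]
    - [0.4,-1,0,0,0]
    - [0.4,-1,0,0,0]
    - [0,0,0,0,0]

```text
t: 2.55
ee_pos: [0.4963, 0.0073, 0.3722]
orientation: [-3.14, 0.0, 0.007]
force: [-0.5, 0.1, -0.4]
width: 0.0056
```

```bash
python3 - <<'E'
from h import *
c=cap('wrist');save(c,'w1');dump(c,'w1');o=robot.get_obs();print(o['ee_pos'],o['orientation'],o['t'],c['p'],c['Rm'][:,2])
E
```

```text
[0.49592226 0.00468392 0.37224391] [-3.14099938e+00  6.10443931e-04  4.36754380e-03] 2.6 [0.57284834 0.00808775 0.53543538] [-2.82089806e-01  2.19604868e-04 -9.59387978e-01]
```

View pics/w1.png

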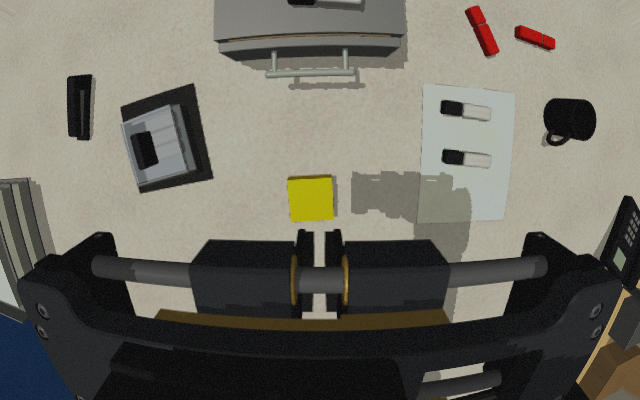

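The wrist view shows the handle (268–355, 73), mat and caddy at left (mat corners 121,104 / 193,84 / 213,180 / 140,192), sheet at right with two markers at (466,110) and (466,158).

```bash
python3 - <<'E'
from h import *
np.set_printoptions(precision=4,suppress=True)
c=load('w1')
for n,u,v,z in [('h1',268,75,.082),('h2',355,72,.082),('u1',218,41,.12),('u2',405,35,.12),('p1',217,50,.108),('p2',402,44,.108),('matTL',121,104,.004),('matTR',193,84,.004),('matBR',213,180,.004),('matBL',140,192,.004),('finT',142,132,.092),('finB',150,168,.092),('l a',441,107,.029),('l a',491,113,.029),('l b',442,157,.029),('lb',491,159,.029)]:
    print(n,pt(c,u,v,z)[:2])
im=cv2.resize(c['color'][75:200,100:225],None,fx=4,fy=4,interpolation=cv2.INTER_CUBIC);cv2.imwrite('pics/w1c.png',cv2.convertScaleAbs(im,alpha=1.5))
E
```

```text
h1 [0.6229 0.083 ]
h2 [ 0.6272 -0.0427]
u1 [0.6715 0.1472]
u2 [ 0.6793 -0.1069]
p1 [0.6611 0.1524]
p2 [ 0.6685 -0.1057]
matTL [0.6034 0.3962]
matTR [0.6246 0.2335]
matBR [0.4476 0.2028]
matBL [0.4246 0.3681]
finT [0.5488 0.2916]
finB [0.4895 0.282 ]
l a [ 0.5839 -0.1979]
l a [ 0.5824 -0.2996]
l b [ 0.4973 -0.2054]
lb [ 0.4982 -0.3078]
```

View pics/w1c.png

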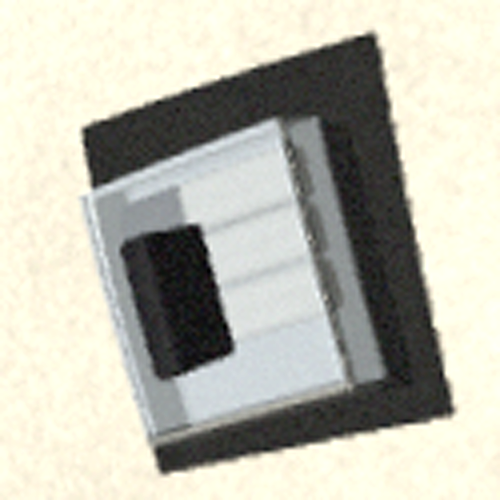

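```bash
python3 - <<'E'
from h import *
np.set_printoptions(precision=4,suppress=True)
c=load('w1')
y=np.radians(9.1);Rz=np.array([[np.cos(y),np.sin(y)],[-np.sin(y),np.cos(y)]])
f=0.5*(pt(c,100+142/4,75+236/4,.092)+pt(c,100+172/4,75+375/4,.092))[:2];print('fin',f)
for n,u,v,z in [('finT',142,236,.092),('finB',172,375,.092),('roofTR',284,120,.048),('roofBR',345,388,.048),('roofTL',82,196,.048),('roofBL',155,438,.048),('flTR',320,115,.004),('flBR',385,380,.004)]:
    p=pt(c,100+u/4,75+v/4,z)[:2];print(n,p,Rz@(p-f))
s=load('scene0')
im=cv2.resize(s['color'][145:200,335:405],None,fx=8,fy=8,interpolation=cv2.INTER_CUBIC);cv2.imwrite('pics/s0c.png',cv2.convertScaleAbs(im,alpha=1.2))
E
```

```text
fin [0.5175 0.3006]
finT [0.5464 0.305 ] [ 0.0293 -0.0002]
finB [0.4886 0.2962] [-0.0293  0.0002]
roofTR [0.5885 0.2571] [ 0.0632 -0.0542]
roofBR [0.4725 0.2356] [-0.0548 -0.0571]
roofTL [0.5646 0.3677] [0.0571 0.0588]
roofBL [0.4511 0.3389] [-0.0595  0.0483]
flTR [0.5907 0.2606] [ 0.0659 -0.051 ]
flBR [0.4668 0.235 ] [-0.0604 -0.0568]
```

View pics/s0c.png

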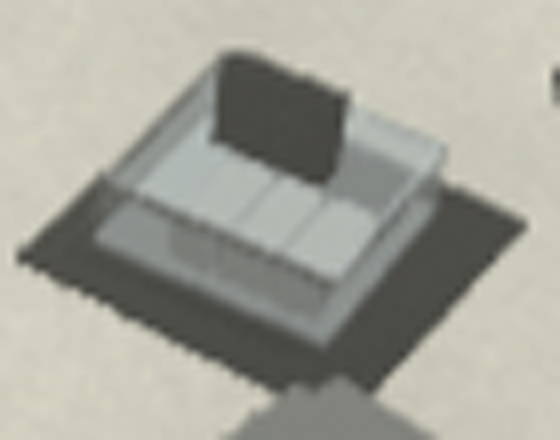

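servo_tool:
  increments:
    - [1,-0.5,0.8,-0.037,0]
    - [1,0,0.8,0,0]
    - [1,0,0.8,0,0]
    - [1,0,0.8,0,0]
    - [0.97,0,0.8,0,0]
    - [0,0,0.8,0,0]
    - [0,0,0.8,0,0]
    - [0,0,0.8,0,0]
    - [0,0,0.8,0,0]
    - [0,0,0.8,0,0]
    - [0,0,0.5,0,0]
    - [0,0,0,0,0]

```text
t: 3.8
ee_pos: [0.6434, 0.0197, 0.1151]
orientation: [3.141, 0.004, 0.028]
force: [-0.4, 0.5, 0.6]
width: 0.0005
```

```bash
python3 - <<'E'
from h import *
c=cap('wrist');save(c,'w2');dump(c,'w2');o=robot.get_obs();print(o['ee_pos'],o['orientation'])
for P in [(.625,.02,.082),(.6229,.083,.082),(.6272,-.0427,.082)]: print(proj(c,P))
E
```

```text
[0.64430644 0.02021895 0.11699601] [3.14130007e+00 1.71946527e-03 2.85560632e-02]
[318.8096836  247.48991828]
[231.35124999 246.67673584]
[406.02101703 245.48036615]
```

View pics/w2.png

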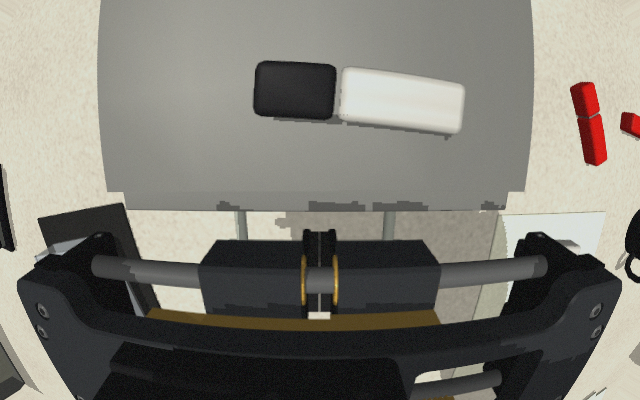

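servo_tool:
  increments:
    - [0,0,0.4,0,0]
    - [0,0,0.4,0,0]
    - [0,0,0.4,0,0]
    - [0,0,0.4,0,0]
    - [0,0,0.13,0,0]
    - [0,0,0,0,0]

```text
t: 4.45
ee_pos: [0.6443, 0.0211, 0.0646]
orientation: [-3.141, 0.002, 0.029]
force: [-0.1, -0.8, 0.7]
width: 0.0005
```

Free descent. Pulling.

servo_tool:
  increments:
    - [-0.3,0,0,0,0]
    - [-0.5,0,0,0,0]
    - [-0.5,0,0,0,0]
    - [-0.5,0,0,0,0]
    - [-0.5,0,0,0,0]
    - [-0.5,0,0,0,0]
    - [-0.5,0,0,0,0]
    - [-0.5,0,0,0,0]
    - [-0.5,0,0,0,0]
    - [-0.5,0,0,0,0]
    - [-0.5,0,0,0,0]
    - [-0.4,0,0,0,0]

```text
t: 5.65
ee_pos: [0.478, 0.0165, 0.0673]
orientation: [-3.141, -0.012, 0.03]
force: [50.2, 1.8, -37.0]
width: 0.0005
```

servo_tool:
  increments:
    - [-0.1,0,0,0,0]
    - [0,0,0,0,0]
    - [0,0,0,0,0]

```text
t: 5.95
ee_pos: [0.4784, 0.0165, 0.0682]
orientation: [-3.14, -0.017, 0.029]
force: [29.1, 0.9, -18.6]
width: 0.0007
```

```bash
python3 - <<'E'
from h import *
o=robot.get_obs();print(o['ee_pos'],o['force'])
c=cap('side');dump(c,'side1');d=c['color'][170:320,220:420];cv2.imwrite('pics/side1.png',cv2.convertScaleAbs(cv2.resize(d,None,fx=4,fy=4,interpolation=cv2.INTER_CUBIC),alpha=1.4))
E
```

```text
[0.47840229 0.01650333 0.06824772] [ 29.07379313   0.89523399 -18.55456085]
```

View pics/side1.png

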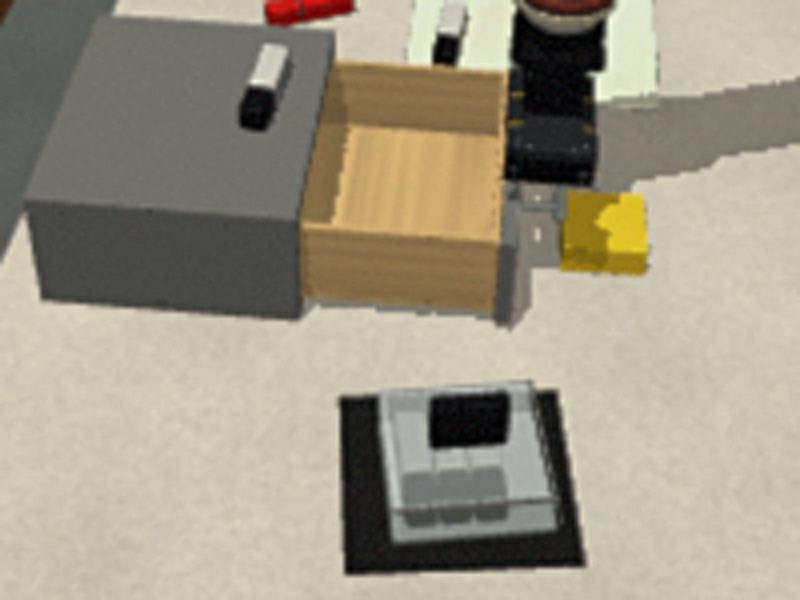

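Drawer fully out (stop felt, bar ≈163 mm moved). Release the bar and go to the caddy.

servo_tool:
  increments:
    - [0.35,0,0,0,0]
    - [0,0,-0.8,0,0]
    - [0,0,-1,0,0]
    - [0,0,-1,0,0]
    - [0,0,-1,0,50]
    - [0,0,-1,0,50]
    - [0,0,-1,0,50]
    - [0.175,-0.95,0,0,50]
    - [0.175,-0.95,0,0,50]
    - [0.175,-0.95,0,0,50]
    - [0.175,-0.95,0,0,50]
    - [0.175,-0.95,0,0,50]

```text
t: 7.2
ee_pos: [0.5031, 0.1605, 0.2401]
orientation: [3.141, -0.0, 0.029]
force: [1.1, -0.2, -0.6]
width: 0.0483
```

servo_tool:
  increments:
    - [0.175,-0.95,0,0,50]
    - [0.175,-0.95,0,0,50]
    - [0.175,-0.95,0,0,50]
    - [0,0,0,-0.166,50]
    - [0,0,0,0,50]
    - [0,0,0,0,50]

```text
t: 7.8
ee_pos: [0.5166, 0.2448, 0.2397]
orientation: [3.141, 0.0, 0.156]
force: [-0.8, 0.2, 0.6]
width: 0.0501
```

```bash
python3 - <<'E'
from h import *
o=robot.get_obs();print(o['ee_pos'],o['orientation'],o['width'])
c=cap('wrist');dump(c,'w3');save(c,'w3')
E
```

```text
[0.51656045 0.24476589 0.23973279] [3.14095794e+00 1.38240081e-04 1.55957981e-01] 0.050101130366297056
```

View pics/w3.png

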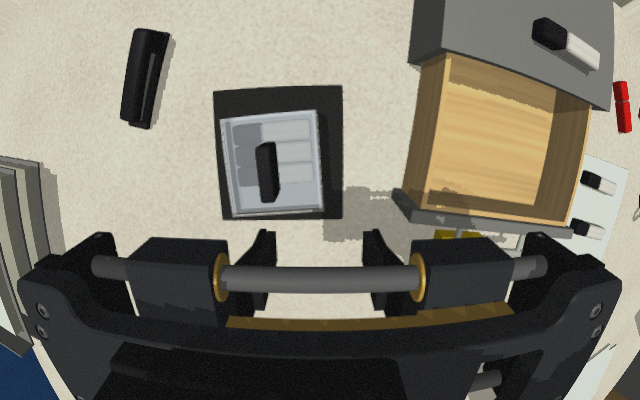

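```bash
python3 - <<'E'
from h import *
np.set_printoptions(precision=4,suppress=True)
c=load('w3');g=cv2.cvtColor(c['color'],cv2.COLOR_BGR2GRAY)
m=(g<75).astype('uint8');m[:, :235]=0;m[:,305:]=0;m[:130]=0;m[210:]=0
n,l,st,ce=cv2.connectedComponentsWithStats(m);k=1+np.argmax(st[1:,4]);print(st[k],ce[k])
ys=np.arange(140,208,6)
for v in ys:
    r=np.where(l[v]==k)[0]
    if len(r): print(v,r[0],r[-1],g[v,r[0]-2:r[-1]+2].tolist())
E
```

```text
[ 255  142   25   61 1165] [267.2944 171.2627]
146 258 275 [99, 77, 51, 34, 17, 23, 22, 20, 30, 25, 25, 25, 19, 26, 21, 23, 18, 14, 16, 51, 152]
152 255 275 [124, 123, 64, 32, 39, 40, 41, 41, 41, 40, 41, 44, 39, 43, 44, 36, 20, 15, 22, 10, 19, 13, 12, 88]
158 256 276 [120, 76, 41, 34, 41, 41, 45, 37, 42, 38, 36, 41, 41, 37, 37, 25, 10, 18, 17, 25, 18, 15, 12, 148]
164 256 277 [120, 120, 69, 40, 39, 38, 38, 34, 43, 40, 41, 41, 40, 37, 31, 30, 14, 18, 16, 26, 15, 16, 15, 74, 127]
170 257 277 [123, 126, 70, 30, 36, 35, 40, 40, 36, 41, 41, 37, 40, 38, 37, 25, 23, 15, 21, 19, 19, 21, 17, 143]
176 258 278 [124, 86, 51, 39, 35, 39, 36, 39, 35, 33, 41, 34, 38, 35, 37, 27, 17, 17, 14, 14, 20, 19, 73, 139]
182 259 278 [123, 83, 47, 40, 32, 38, 37, 36, 37, 35, 37, 37, 34, 37, 29, 26, 26, 15, 12, 15, 24, 20, 124]
188 260 279 [174, 116, 37, 31, 39, 39, 36, 34, 39, 37, 37, 32, 38, 29, 19, 28, 24, 18, 13, 16, 10, 43, 111]
194 260 277 [173, 131, 72, 35, 34, 35, 39, 34, 33, 38, 36, 37, 37, 35, 33, 23, 13, 12, 18, 19, 118]
200 261 274 [174, 136, 61, 37, 35, 31, 35, 37, 33, 26, 32, 34, 31, 33, 29, 46, 97]
```

```bash
python3 - <<'E'
from h import *
np.set_printoptions(precision=4,suppress=True)
c=load('w3');a=pt(c,262,149.5,.096)[:2];b=pt(c,267.5,202.5,.096)[:2];d=a-b
print(a,b,(a+b)/2,np.linalg.norm(d),np.arctan2(d[1],d[0]))
for u,v in [(213,92),(342,86),(342,219),(223,219)]: print(pt(c,u,v,.004)[:2])
o=robot.get_obs();y=o['orientation'][2];G=(a+b)/2+.017*d/np.linalg.norm(d)-o['ee_pos'][:2]
print('tool',np.array([[np.cos(y),np.sin(y)],[np.sin(y),-np.cos(y)]])@G/.03)
E
```

```text
[0.5433 0.3077] [0.4886 0.2957] [0.516  0.3017] 0.05597354316734585 0.21524130197333563
[0.5968 0.3989]
[0.6253 0.2328]
[0.4497 0.203 ]
[0.4229 0.3688]
tool [ 0.8358 -1.9211]
```

servo_tool:
  increments:
    - [0.43,-0.96,0,0,50]
    - [0.43,-0.96,0.5,0,50]
    - [0,0,0.8,-0.038,50]
    - [0,0,0.8,0,50]
    - [0,0,0.8,0,50]
    - [0,0,0.8,0,50]
    - [0,0,0.8,0,50]
    - [0,0,0.8,0,50]
    - [0,0,0.6,0,50]
    - [0,0,0.27,0,50]
    - [0,0,0,0,50]

```text
t: 8.95
ee_pos: [0.5327, 0.3058, 0.0538]
orientation: [3.141, 0.001, 0.188]
force: [0.1, -0.2, 0.3]
width: 0.0501
```

servo_tool:
  increments:
    - [0,0,0,0,10]
    - [0,0,0,0,0]
    - [0,0,0,0,0]
    - [0,0,0,0,0]
    - [0,0,0,0,0]
    - [0,0,0,0,0]
    - [0,0,0,0,0]
  grip_force: 15

```text
t: 9.65
ee_pos: [0.5334, 0.306, 0.0549]
orientation: [3.141, -0.0, 0.189]
force: [-0.4, -4.2, 4.2]
width: 0.0167
```

servo_tool:
  increments:
    - [0,0,-0.3,0,0]
    - [0,0,-0.6,0,0]
    - [0,0,-0.8,0,0]
    - [0,0,-0.8,0,0]
    - [0,0,-0.8,0,0]
    - [0,0,-0.8,0,0]
    - [0,0,-0.8,0,0]
    - [0,0,-0.4,0,0]
    - [0,0,0,0,0]
    - [0,0,0,0,0]

```text
t: 10.65
ee_pos: [0.5327, 0.3062, 0.2129]
orientation: [3.141, 0.001, 0.19]
force: [-0.8, 0.5, -4.5]
width: 0.0158
```

```bash
python3 - <<'E'
from h import *
o=robot.get_obs();print(o['ee_pos'],o['orientation'],o['width'],o['force'],o['wrist_torque'])
c=cap('side');dump(c,'side2')
d=c['color'][170:320,220:420];a=cv2.resize(d,None,fx=4,fy=4,interpolation=cv2.INTER_CUBIC)
cv2.imwrite('pics/side2.png',cv2.convertScaleAbs(a,alpha=1.4))
E
```

```text
[0.53267716 0.30623886 0.21293779] [3.14136098e+00 6.75697128e-04 1.89656632e-01] 0.01578054844815028 [-0.80771709  0.52776646 -4.46630618] [-0.01941279 -0.03828124  0.05314021]
```

View pics/side2.png

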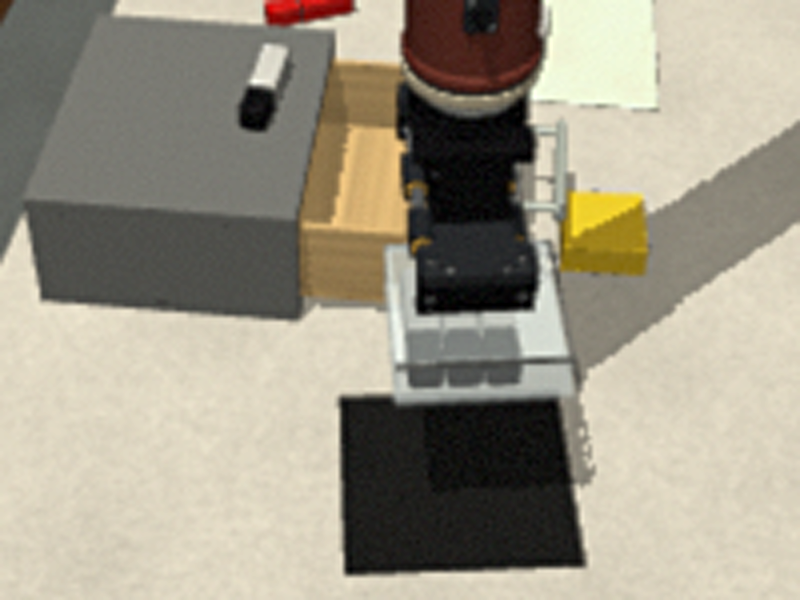

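servo_tool:
  increments:
    - [0,0,0,0.1,0]
    - [0,0,0,0.1,0]
    - [0.2,0.5,0,0,0]
    - [0.3,0.8,0,0,0]
    - [0.3,0.9,0,0,0]
    - [0.3,0.9,0,0,0]
    - [0.3,0.9,0,0,0]
    - [0.3,0.9,0,0,0]
    - [0.3,0.9,0,0,0]
    - [0.3,0.9,0,0,0]
    - [0.3,0.9,0,0,0]
    - [0.3,0.9,0,0,0]

```text
t: 11.9
ee_pos: [0.6281, 0.0519, 0.2123]
orientation: [3.141, 0.002, 0.034]
force: [0.5, 0.5, -4.4]
width: 0.0162
```

servo_tool:
  increments:
    - [0.3,0.8,0,0,0]
    - [0.2,0.35,0,0,0]
    - [0,0,0,0,0]
    - [0,0,0,0,0]

```text
t: 12.3
ee_pos: [0.6439, 0.0216, 0.213]
orientation: [-3.14, 0.001, 0.034]
force: [-0.8, 0.8, -4.8]
width: 0.0158
```

servo_tool:
  increments:
    - [0,0,0.5,0,0]
    - [0,0,0.5,0,0]
    - [0,0,0.4,0,0]
    - [-0.1,0,0.1,0,0]
    - [-0.1,0,0.1,0,0]
    - [-0.1,0,0.1,0,0]
    - [-0.1,0,0.1,0,0]
    - [0,0,0,0,0]

```text
t: 13.1
ee_pos: [0.6317, 0.0207, 0.16]
orientation: [-3.141, 0.0, 0.033]
force: [-4.0, 3.6, 3.3]
width: 0.0156
```

```bash
python3 - <<'E'
from h import *
o=robot.get_obs();print(o['ee_pos'],o['orientation'],o['width'],o['force'],o['wrist_torque'])
c=cap('side');dump(c,'side3')
d=c['color'][150:300,220:420];a=cv2.resize(d,None,fx=4,fy=4,interpolation=cv2.INTER_CUBIC)
cv2.imwrite('pics/side3.png',cv2.convertScaleAbs(a,alpha=1.4))
E
```

```text
[0.63173382 0.02069829 0.15998282] [-3.14121154e+00  2.07279549e-04  3.31502162e-02] 0.015616526733691658 [-3.99518627  3.61527221  3.30715484] [0.82882884 0.8058307  0.07430333]
```

View pics/side3.png

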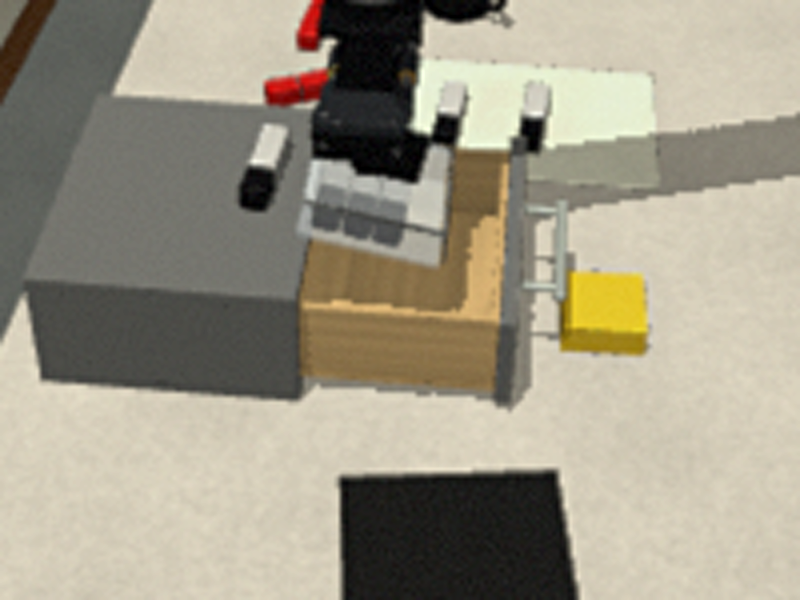

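servo_tool:
  increments:
    - [-0.08,0,0.08,0,0]
    - [-0.08,0,0.08,0,0]
    - [-0.08,0,0.1,0,0]
    - [-0.08,0,0.1,0,0]
    - [-0.08,0,0.1,0,0]
    - [-0.08,0,0.1,0,0]
    - [0,0,0,0,0]
    - [0,0,0,0,0]
    - [0,0,0,0,0]
    - [0,0,0,0,0]

```text
t: 14.15
ee_pos: [0.6176, 0.0192, 0.1423]
orientation: [3.141, 0.001, 0.032]
force: [-2.8, 2.1, -2.1]
width: 0.0161
```

```bash
python3 - <<'E'
from h import *
o=robot.get_obs();print(o['ee_pos'],o['orientation'],o['width'],o['force'],o['wrist_torque'])
c=cap('side');dump(c,'side4')
d=c['color'][150:300,270:370];a=cv2.resize(d,None,fx=4,fy=4,interpolation=cv2.INTER_CUBIC)
s=cap('scene');dump(s,'scene4');b=cv2.resize(s['color'][140:290,280:380],None,fx=4,fy=4,interpolation=cv2.INTER_CUBIC)
cv2.imwrite('pics/side4.png',cv2.convertScaleAbs(np.hstack([a,b]),alpha=1.4))
E
```

```text
[0.61761112 0.01920125 0.14232077] [3.14142948e+00 1.17368133e-03 3.21739626e-02] 0.01605191230529849 [-2.83495175  2.09186443 -2.05280857] [0.42841128 0.66119565 0.03642836]
```

View pics/side4.png

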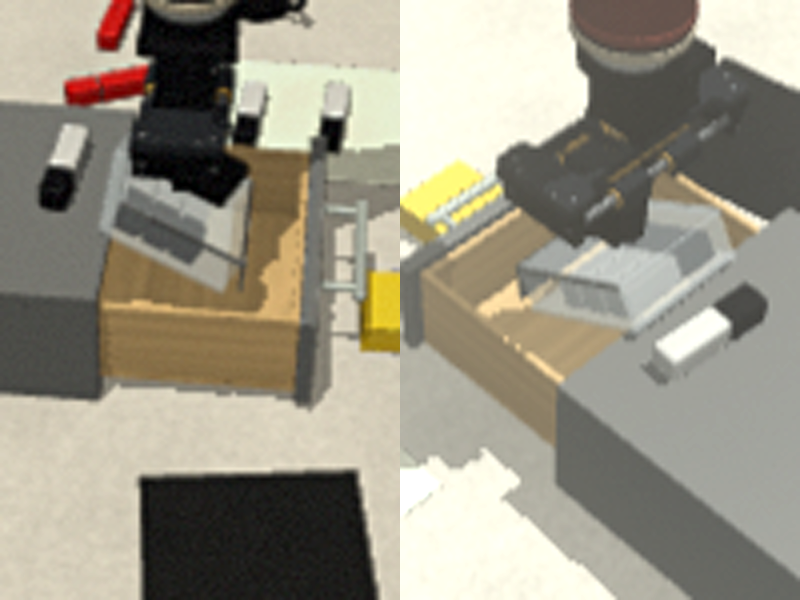

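```bash
python3 - <<'E'
from h import *
np.set_printoptions(precision=4,suppress=True)
c=load('side4')
def py(u,v,y):
    d=ray(c,270+u/4,150+v/4);return c['p']+d*(y-c['p'][1])/d[1]
for n,u,v in [('rear low',103,230),('mouth low',226,291),('roof rear near',120,190),('roof front near',240,262)]:
    p=py(u,v,.075);print(n,p)
E
```

```text
rear low [0.6798 0.075  0.129 ]
mouth low [0.5736 0.075  0.0725]
roof rear near [0.6646 0.075  0.1744]
roof front near [0.5627 0.075  0.1074]
```

servo_tool:
  increments:
    - [0,0,0.1,0,0]
    - [0,0,0.1,0,0]
    - [-0.05,0,0.07,0,0]
    - [0,0,0,0,0]
    - [0,0,0,0,0]

```text
t: 14.75
ee_pos: [0.6156, 0.0191, 0.1347]
orientation: [3.141, 0.002, 0.032]
force: [-7.7, 1.3, 2.8]
width: 0.0159
```

```bash
python3 - <<'E'
from h import *
o=robot.get_obs();print(o['ee_pos'],o['orientation'],o['width'],o['force'],o['wrist_torque'])
c=cap('side');dump(c,'side5');a=load('side4')['color'].astype(int);b=c['color'].astype(int)
m=(np.abs(a-b).max(2)>40).astype('uint8');n,l,st,ce=cv2.connectedComponentsWithStats(m)
print([(s.tolist()) for s in st[1:] if s[4]>8], m.sum())
cv2.imwrite('pics/side5.png',cv2.convertScaleAbs(cv2.resize(c['color'][170:245,285:360],None,fx=8,fy=8,interpolation=cv2.INTER_CUBIC),alpha=1.4))
E
```

```text
[0.61563919 0.0190881  0.13466928] [3.14090573e+00 1.77274620e-03 3.21876759e-02] 0.01592380808323475 [-7.6665156   1.25878126  2.76905003] [ 0.21125352  1.54743079 -0.00766821]
[[429, 26, 7, 8, 21], [366, 41, 35, 16, 57], [364, 63, 75, 32, 142], [299, 79, 4, 7, 11], [318, 90, 8, 2, 9], [350, 94, 13, 8, 22], [331, 103, 19, 13, 58], [304, 116, 1, 26, 26], [303, 147, 29, 37, 162], [327, 158, 4, 10, 18], [325, 170, 5, 5, 12], [327, 176, 2, 6, 9], [327, 189, 5, 4, 12], [303, 194, 10, 3, 24], [313, 194, 20, 11, 66], [302, 197, 4, 6, 16], [299, 201, 6, 8, 33], [308, 212, 19, 13, 82]] 894
```

servo_tool:
  increments:
    - [-0.2,0,-0.5,0,0]
    - [0,0,-0.5,0,0]
    - [0.8,0,-0.2,0,0]
    - [-1,0,0,0,0]
    - [0,0,0,0,0]
    - [0,0,0,0,0]
    - [0,0,0,0,0]
    - [0,0,0,0,0]

```text
t: 15.6
ee_pos: [0.6051, 0.0189, 0.1714]
orientation: [3.141, -0.001, 0.032]
force: [-0.2, -0.7, -3.8]
width: 0.0158
```

```bash
python3 - <<'E'
from h import *
o=robot.get_obs();print(o['ee_pos'],o['force'],o['wrist_torque'])
c=cap('side');dump(c,'side6')
cv2.imwrite('pics/side6.png',cv2.convertScaleAbs(cv2.resize(c['color'][150:240,285:375],None,fx=6,fy=6,interpolation=cv2.INTER_CUBIC),alpha=1.4))
E
```

```text
[0.60511402 0.018934   0.17141705] [-0.20080479 -0.7348111  -3.75056755] [ 0.00070994 -0.03325422 -0.01313057]
```

View pics/side6.png

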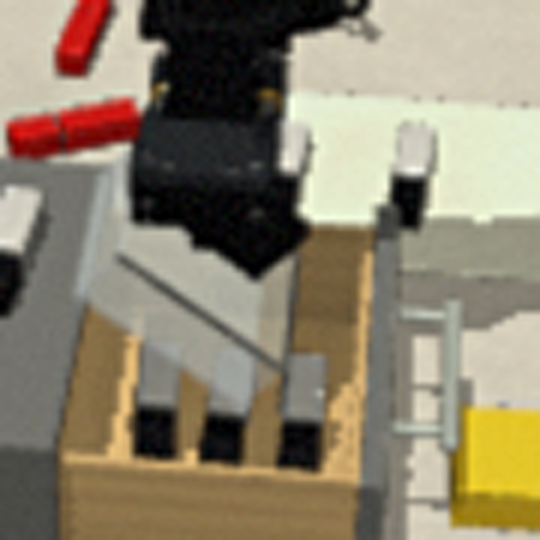

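All three caddy markers are in the drawer (caps at crop (155,430),(222,435),(300,440)), caddy empty. Returning the caddy to its mat.

servo_tool:
  increments:
    - [0,0,-0.7,0,0]
    - [0,0,-0.9,0,0]
    - [0,0,-0.7,-0.163,0]
    - [-0.2,-0.6,0,0,0]
    - [-0.2,-0.8,0,0,0]
    - [-0.2,-0.9,0,0,0]
    - [-0.2,-0.9,0,0,0]
    - [-0.2,-0.9,0,0,0]
    - [-0.2,-0.9,0,0,0]
    - [-0.2,-0.9,0,0,0]
    - [-0.2,-0.9,0,0,0]
    - [-0.2,-0.9,0,0,0]

```text
t: 16.85
ee_pos: [0.513, 0.2401, 0.2392]
orientation: [-3.142, 0.0, 0.159]
force: [-0.6, 0.2, -3.8]
width: 0.0158
```

servo_tool:
  increments:
    - [-0.2,-0.9,0,0,0]
    - [-0.15,-0.9,0,0,0]
    - [0,-0.06,0.6,0,0]
    - [0,0,0.8,0,0]
    - [0,0,0.8,0,0]
    - [0,0,0.8,0,0]
    - [0,0,0.7,0,0]
    - [0,0,0.6,0,0]
    - [0,0,0,0,0]
    - [0,0,0,0,0]

```text
t: 17.85
ee_pos: [0.4945, 0.2923, 0.1108]
orientation: [-3.141, 0.001, 0.16]
force: [0.4, 0.0, -2.8]
width: 0.0159
```

```bash
python3 - <<'E'
from h import *
o=robot.get_obs();print(o['ee_pos'],o['orientation'],o['force'],o['wrist_torque'],o['width'])
c=cap('side');dump(c,'side7');save(c,'side7')
E
```

```text
[0.49447222 0.29230545 0.11077096] [-3.14141001e+00  6.14985362e-04  1.60243937e-01] [ 0.38359043  0.03181291 -2.77910447] [ 0.02866793  0.00075386 -0.02831263] 0.015928656401679883
```

servo_tool:
  increments:
    - [0,0,0.2,0,0]
    - [0,0,0.2,0,0]
    - [0,0,0.2,0,0]
    - [0,0,0.2,0,0]
    - [0,0,0.13,0,0]
    - [0,0,0,0,0]

```text
t: 18.5
ee_pos: [0.4987, 0.2925, 0.0851]
orientation: [-3.141, -0.007, 0.159]
force: [5.8, -1.5, 9.6]
width: 0.0161
```

servo_tool:
  increments:
    - [0.2,0,0.1,0,0]
    - [0.2,0,0.1,0,0]
    - [0.15,0,0.1,0,0]
    - [0.15,0,0.1,0,0]
    - [0.15,0,0.1,0,0]
    - [0,0,0,0,0]

```text
t: 19.1
ee_pos: [0.5231, 0.2963, 0.0691]
orientation: [-3.141, -0.005, 0.159]
force: [5.2, -1.1, 4.1]
width: 0.0157
```

servo_tool:
  increments:
    - [0.15,0,0.1,0,0]
    - [0.15,0,0.1,0,0]
    - [0.15,0,0.1,0,0]
    - [0.15,0,0.12,0,0]
    - [0.1,0,0.12,0,0]
    - [0,0,0,0,0]

```text
t: 19.7
ee_pos: [0.5419, 0.2995, 0.0513]
orientation: [-3.141, -0.001, 0.16]
force: [3.6, 0.3, 0.5]
width: 0.0161
```

```bash
python3 - <<'E'
from h import *
o=robot.get_obs();print(o['ee_pos'],o['orientation'],o['force'],o['wrist_torque'],o['width'])
c=cap('side');dump(c,'side8')
s=cap('scene');dump(s,'scene8')
a=cv2.resize(c['color'][225:325,290:390],None,fx=4,fy=4,interpolation=cv2.INTER_CUBIC);b=cv2.resize(s['color'][130:230,320:420],None,fx=4,fy=4,interpolation=cv2.INTER_CUBIC)
cv2.imwrite('pics/v8.png',cv2.convertScaleAbs(np.hstack([a,b]),alpha=1.4))
E
```

```text
[0.54190348 0.29950732 0.05126667] [-3.14097276e+00 -1.01360348e-03  1.59972452e-01] [3.58432214 0.3242531  0.49431584] [ 0.03064566 -0.41423517  0.0208285 ] 0.01608818352867292
```

View pics/v8.png

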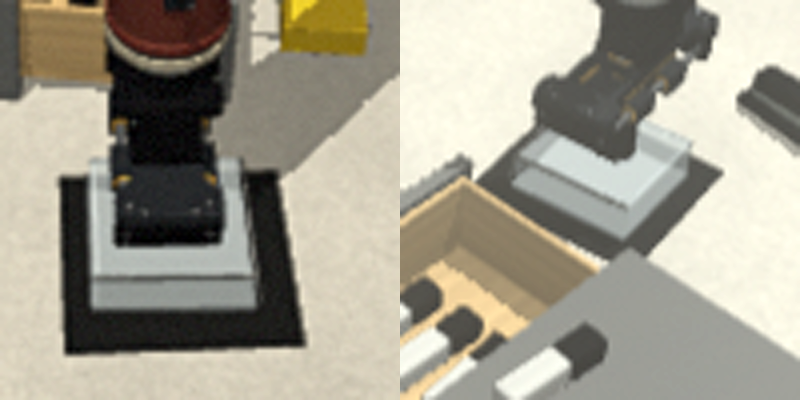

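servo_tool:
  increments:
    - [0,0,0.06,0,0]
    - [0,0,0,0,20]
    - [0,0,0,0,40]
    - [0,0,0,0,50]
    - [0,0,0,0,50]
    - [0,0,-0.5,0,50]
    - [0,0,-1,0,50]
    - [0,0,-1,0,50]
    - [0,0,-1,0,50]
    - [0,0,-1,0,50]
    - [0,0,-1,0,50]
    - [0,0,-1,0,50]

```text
t: 21.0
ee_pos: [0.5405, 0.2995, 0.2474]
orientation: [-3.141, -0.001, 0.161]
force: [-0.1, 0.3, -0.3]
width: 0.0501
```

servo_tool:
  increments:
    - [-0.8,0.5,0,0,50]
    - [-0.5,0.8,0,0,50]
    - [0,0.8,-0.6,0,50]
    - [0,0,-0.6,0,50]
    - [0,0,-0.6,0,50]
    - [0,0,0,0,50]
    - [0,0,0,0,50]

```text
t: 21.7
ee_pos: [0.5123, 0.2312, 0.2994]
orientation: [-3.142, -0.001, 0.161]
force: [-0.3, -0.1, -2.0]
width: 0.0497
```

```bash
cat > fin.py <<'E'
from h import *
np.set_printoptions(precision=4,suppress=True)
# fin blob in wrist picture around its expected projection; top face is the brighter part
def fin(c,guess=(.525,.300)):
    g=cv2.cvtColor(c['color'],cv2.COLOR_BGR2GRAY);u,v=proj(c,(*guess,.096)).astype(int)
    m=np.zeros_like(g);m[max(v-55,0):v+55,max(u-40,0):u+40]=1
    m=((g<75)&(m>0)).astype('uint8')
    n,l,st,ce=cv2.connectedComponentsWithStats(m);k=l[v,u] or 1+np.argmax(st[1:,4])
    print('blob',st[k],ce[k],'exp',u,v);return l==k,g
E
python3 - <<'E'
from fin import *
o=robot.get_obs();print(o['ee_pos'],o['orientation'])
c=cap('wrist');dump(c,'w9');save(c,'w9')
l,g=fin(c)
y0=np.where(l.any(1))[0]
for v in range(y0[0],y0[-1]+1,5):
    r=np.where(l[v])[0];print(v,r[0],g[v,r[0]-2:r[-1]+3].tolist())
E
```

```text
[0.5123 0.2312 0.2994] [-3.1415 -0.001   0.161 ]
blob [261 125  18  50 796] [269.2274 148.7198] exp 264 153
125 266 [115, 84, 73, 56, 40, 35, 29, 28, 15, 17, 15, 11, 22, 81, 166]
130 261 [167, 113, 50, 42, 42, 44, 43, 44, 43, 41, 44, 38, 36, 30, 10, 16, 14, 17, 49, 104, 169]
135 261 [166, 114, 66, 42, 41, 44, 43, 43, 40, 44, 43, 40, 35, 24, 21, 23, 15, 21, 63, 112, 167]
140 261 [167, 126, 69, 36, 41, 43, 40, 45, 41, 46, 33, 38, 36, 28, 17, 17, 22, 11, 39, 102, 170]
145 262 [169, 79, 33, 42, 44, 39, 39, 45, 39, 38, 31, 38, 30, 23, 18, 19, 20, 11, 104, 168]
150 261 [169, 162, 65, 40, 39, 42, 39, 37, 44, 42, 37, 41, 34, 29, 26, 18, 21, 21, 21, 113, 167]
155 262 [156, 81, 48, 41, 40, 41, 37, 40, 40, 40, 33, 37, 30, 26, 17, 22, 25, 18, 91, 142]
160 262 [156, 89, 35, 36, 34, 43, 36, 37, 34, 41, 39, 36, 30, 25, 10, 20, 23, 20, 67, 125, 169]
165 262 [157, 123, 32, 34, 38, 36, 34, 37, 38, 32, 35, 34, 30, 17, 22, 23, 12, 21, 75, 130]
170 262 [169, 156, 33, 37, 34, 35, 41, 36, 37, 31, 38, 33, 32, 25, 28, 35, 99, 155]
```

```bash
python3 - <<'E'
from h import *
np.set_printoptions(precision=4,suppress=True)
c=load('w9');a=pt(c,266.5,127.5,.096)[:2];b=pt(c,268,173,.096)[:2];d=a-b
print((a+b)/2,np.linalg.norm(d),np.arctan2(d[1],d[0]))
# loose markers: white barrel blobs from scene8 + side8
for n in ['scene8','side8']:
    c=load(n);h=cv2.cvtColor(c['color'],cv2.COLOR_BGR2HSV)
    for (X,Y,z) in [(.583,-.249,.029),(.498,-.257,.029),(.735,-.005,.145)]:
        u,v=proj(c,(X,Y,z)).astype(int);w=h[v-25:v+25,u-25:u+25]
        m=(w[...,2]<65).astype('uint8');k,l,st,ce=cv2.connectedComponentsWithStats(m)
        print(n,(X,Y),[(np.round(pt(c,u-25+ce[i][0],v-25+ce[i][1],z)[:2],3).tolist(),int(st[i][4])) for i in range(1,k) if 30<st[i][4]<400])
E
```

```text
[0.529  0.2978] 0.05548896815987702 0.16168192016613636
scene8 (0.583, -0.249) []
scene8 (0.498, -0.257) []
scene8 (0.735, -0.005) [([0.662, -0.023], 60), ([0.735, 0.028], 92)]
side8 (0.583, -0.249) []
side8 (0.498, -0.257) [([0.576, -0.389], 94)]
side8 (0.735, -0.005) [([0.723, 0.038], 113)]
```

servo_tool:
  increments:
    - [0,0,0,0.1,70]
    - [0,0,0,0.105,70]
    - [-0.15,1,0,0,70]
    - [-0.15,1,0,0,70]
    - [-0.15,1,0,0,70]
    - [-0.15,1,0,0,70]
    - [-0.15,1,0,0,70]
    - [-0.15,1,0,0,70]
    - [-0.15,1,0,0,70]
    - [-0.15,1,0,0,70]
    - [-0.15,1,0,0,70]
    - [-0.15,1,0,0,70]

```text
t: 22.95
ee_pos: [0.4665, -0.07, 0.298]
orientation: [-3.141, 0.001, -0.0]
force: [1.6, 0.3, 0.2]
width: 0.0701
```

servo_tool:
  increments:
    - [-0.15,1,0,0,70]
    - [-0.15,1,0,0,70]
    - [-0.15,1,0,0,70]
    - [-0.15,1,0,0,70]
    - [-0.15,1,0,0,70]
    - [-0.15,1,0,0,70]
    - [0,0,0,0,70]
    - [0,0,0,0,70]

```text
t: 23.75
ee_pos: [0.4398, -0.2489, 0.2978]
orientation: [-3.14, 0.001, -0.001]
force: [-0.0, 1.0, -0.2]
width: 0.0703
```

```bash
cat > mk.py <<'E'
from h import *
np.set_printoptions(precision=4,suppress=True)
def caps(c,x0,x1,y0,y1,z):
    """black cap blobs inside a world window at height z"""
    h=cv2.cvtColor(c['color'],cv2.COLOR_BGR2HSV)
    q=np.array([proj(c,p+(z,)) for p in [(x0,y0),(x0,y1),(x1,y1),(x1,y0)]]).astype(np.int32)
    w=np.zeros(h.shape[:2],'uint8');cv2.fillPoly(w,[q],1)
    m=((h[...,2]<70)&(w>0)).astype('uint8');k,l,st,ce=cv2.connectedComponentsWithStats(m)
    out=[]
    for i in range(1,k):
        if st[i][4]<60: continue
        print('dark',st[i],ce[i].round(1),pt(c,*ce[i],z)[:2])
    m=((h[...,2]>175)&(h[...,1]<25)&(w>0)).astype('uint8');k,l,st,ce=cv2.connectedComponentsWithStats(m)
    for i in range(1,k):
        if st[i][4]<60: continue
        print('white',st[i],ce[i].round(1),pt(c,*ce[i],z)[:2])
E
python3 - <<'E'
from mk import *
o=robot.get_obs();print(o['ee_pos'],o['orientation'])
c=cap('wrist');dump(c,'w10');save(c,'w10')
caps(c,.38,.65,-.36,-.17,.025)
u,v=proj(c,(.583,-.249,.029)).astype(int);print(u,v)
print(cv2.cvtColor(c['color'],cv2.COLOR_BGR2HSV)[v,max(0,u-60):u+60:6].tolist())
E
```

```text
[ 0.4398 -0.2489  0.2978] [-3.1402  0.0013 -0.0014]
dark [288  52  26  19 452] [300.3  60.7] [ 0.5838 -0.2225]
dark [295 113  25  18 414] [306.6 121.5] [ 0.4975 -0.2307]
white [  266    29   132   174 16471] [330.4 115.7] [ 0.5056 -0.2639]
white [316  54  39  15 480] [334.3  61. ] [ 0.5832 -0.2694]
white [322 116  39  15 450] [340.4 123.2] [ 0.495 -0.278]
319 60
[[23, 30, 176], [32, 25, 176], [48, 18, 185], [51, 14, 181], [57, 13, 181], [10, 23, 34], [135, 12, 42], [60, 6, 40], [80, 20, 38], [25, 15, 103], [73, 10, 182], [60, 10, 185], [60, 10, 183], [55, 8, 181], [56, 11, 184], [51, 14, 181], [27, 15, 154], [73, 10, 182], [51, 10, 180], [75, 8, 181]]
```

```bash
python3 - <<'E'
from mk import *
c=load('w10')
for n,a,b in [('A',(288,60.7),(355,61.5)),('B',(295,121.5),(361,123.5))]:
    p=pt(c,*a,.027)[:2];q=pt(c,*b,.027)[:2];d=p-q;print(n,(p+q)/2,np.linalg.norm(d),np.degrees(np.arctan2(d[1],d[0])))
d=load('side6')
for u,v in [(155,430),(222,435),(300,440)]: print(pt(d,285+u/6,150+v/6,.044)[:2])
print(robot.get_obs()['joint_pos'])
E
```

```text
A [ 0.5834 -0.2518] 0.0923092961485821 89.2397204616717
B [ 0.4965 -0.2607] 0.09214010817734433 88.34766860082829
[0.632  0.0465]
[0.5921 0.0453]
[0.5459 0.0432]
[ 0.7356  0.025  -0.3144  1.6743  0.0071  1.4448 -1.1501]
```

servo_tool:
  increments:
    - [0,0,0,-0.18,70]
    - [0,0,0,-0.18,70]
    - [0,0,0,0,70]

```text
t: 24.1
ee_pos: [0.4406, -0.2476, 0.2986]
orientation: [-3.141, 0.0, 0.287]
force: [-0.0, -0.2, -0.0]
width: 0.0703
```

```bash
python3 -c "
from h import *
o=robot.get_obs();print(o['joint_pos'],o['orientation'])"
```

```text
[ 0.73821001  0.02437704 -0.31843207  1.67392304  0.00743894  1.4448036
 -0.86496701] [-3.14121812e+00  5.16952120e-05  2.86899959e-01]
```

servo_tool:
  increments:
    - [0,0,0,-0.18,60]
    - [0,0,0,-0.18,60]
    - [0,0,0,-0.18,60]
    - [0,0,0,-0.18,60]
    - [0,0,0,-0.18,60]
    - [0,0,0,-0.18,60]
    - [0,0,0,-0.18,60]
    - [0,0,0,-0.18,60]
    - [0,0,0,-0.177,60]
    - [-0.14,0.9,0,0,60]
    - [0,0.9,0,0,60]
    - [0,0.9,0,0,60]

```text
t: 25.3
ee_pos: [0.5222, -0.2539, 0.2989]
orientation: [3.141, -0.0, 1.548]
force: [0.2, -0.7, 0.4]
width: 0.0598
```

servo_tool:
  increments:
    - [0,0.9,0,0,60]
    - [0,0.9,0.6,0,60]
    - [0,0.26,1,0,60]
    - [0,0,1,0,60]
    - [0,0,1,0,60]
    - [0,0,1,0,60]
    - [0,0,1,0,60]
    - [0,0,1,0,60]
    - [0,0,1,0,60]
    - [0,0,0,0,60]

```text
t: 26.3
ee_pos: [0.5803, -0.2538, 0.0665]
orientation: [-3.135, -0.003, 1.55]
force: [-1.3, 0.1, -0.5]
width: 0.06
```

Over A; go down the last 56 mm and grip.

servo_tool:
  increments:
    - [0,0.1,0.6,0,60]
    - [0,0,0.6,0,60]
    - [0,0,0.5,0,60]
    - [0,0,0.14,0,60]
    - [0,0,0,0,0]
    - [0,0,0,0,0]
    - [0,0,0,0,0]
    - [0,0,0,0,0]
    - [0,0,0,0,0]
    - [0,0,0,0,0]
  grip_force: 20

```text
t: 27.3
ee_pos: [0.586, -0.2561, 0.0159]
orientation: [3.141, 0.0, 1.552]
force: [-1.0, -0.2, 1.9]
width: 0.0247
```

servo_tool:
  increments:
    - [0,0,-0.6,0,0]
    - [0,0,-1,0,0]
    - [0,0,-1,0,0]
    - [0,0,-1,0,0]
    - [0,0,-1,0,0]
    - [0,0,-1,0,0]
    - [0,0,-0.5,0,0]
    - [0,0,0,0,0]

```text
t: 28.1
ee_pos: [0.587, -0.2563, 0.2007]
orientation: [3.138, 0.001, 1.552]
force: [-0.3, -0.3, -1.2]
width: 0.025
```

servo_tool:
  increments:
    - [0,0,0,0.176,0]
    - [0,0,0,0.176,0]
    - [0,0,0,0.176,0]
    - [0,0,0,0.176,0]
    - [0,0,0,0.176,0]
    - [0,0,0,0.176,0]
    - [0,0,0,0.176,0]
    - [0,0,0,0.176,0]
    - [0,0,0,0.176,0]
    - [0,0,0,0.176,0]
    - [0,0,0,0.174,0]
    - [0,0,0,0,0]

```text
t: 29.3
ee_pos: [0.5851, -0.2557, 0.1963]
orientation: [-3.141, 0.003, 0.031]
force: [-0.6, 0.3, -0.5]
width: 0.0249
```

servo_tool:
  increments:
    - [0.04,-0.94,0,0,0]
    - [0.04,-0.94,0,0,0]
    - [0.04,-0.94,0,0,0]
    - [0.04,-0.94,0,0,0]
    - [0.04,-0.94,0,0,0]
    - [0.04,-0.94,0,0,0]
    - [0.04,-0.94,0,0,0]
    - [0,-0.94,0,0,0]
    - [0,0,0,0,0]
    - [0,0,0,0,0]

```text
t: 30.3
ee_pos: [0.5864, -0.0298, 0.1975]
orientation: [3.141, 0.001, 0.038]
force: [-0.1, -1.1, -0.1]
width: 0.0251
```

```bash
python3 - <<'E'
from mk import *
o=robot.get_obs();print(o['ee_pos'],o['orientation'],o['width'])
c=cap('wrist');dump(c,'w11');save(c,'w11')
s=cap('side');dump(s,'side11')
caps(s,.5,.68,-.1,.12,.044)
E
```

```text
[ 0.5864 -0.0298  0.1975] [3.1414 0.0014 0.0379] 0.02505890982893776
dark [307 218   8   9  61] [310.7 221.9] [0.6323 0.0477]
dark [318 219   9   9  61] [321.8 222.8] [0.5927 0.0468]
```

servo_tool:
  increments:
    - [0,0,0.8,0,0]
    - [0,0,1,0,0]
    - [0,0,1,0,0]
    - [0,0,0.9,0,0]
    - [0,0,0.5,0,0]
    - [0,0,0.3,0,0]
    - [0,0,0,0,0]
    - [0,0,0,0,40]
    - [0,0,0,0,40]
    - [0,0,0,0,40]
    - [0,0,-0.5,0,40]
    - [0,0,-1,0,40]

```text
t: 31.6
ee_pos: [0.5854, -0.0301, 0.1082]
orientation: [-3.141, 0.003, 0.034]
force: [0.7, 0.0, 0.1]
width: 0.0397
```

servo_tool:
  increments:
    - [0,0,-1,0,60]
    - [0,0,-1,0,60]
    - [0,0,-1,0,60]
    - [0,0,-1,0,60]
    - [0,0,0,0,60]

```text
t: 32.1
ee_pos: [0.589, -0.0299, 0.2349]
orientation: [3.141, -0.009, 0.034]
force: [-0.6, 0.5, 0.2]
width: 0.0594
```

```bash
python3 - <<'E'
from mk import *
o=robot.get_obs();print(o['ee_pos'],o['orientation'],o['width'],o['force'])
c=cap('wrist');dump(c,'w12');save(c,'w12')
h=cv2.cvtColor(c['color'],cv2.COLOR_BGR2HSV)
print('l4');caps(c,.69,.78,-.09,.09,.145)
print('drawer from side');s=cap('side');dump(s,'side12');caps(s,.5,.68,-.1,.12,.06)
E
```

```text
[ 0.589  -0.0299  0.2349] [ 3.141  -0.0085  0.0335] 0.059395773073014003 [-0.6032  0.5248  0.2057]
l4
dark [ 228   22   45   32 1236] [249.5  37.9] [0.7255 0.032 ]
white [ 272   23   70   29 1704] [306.6  36.9] [ 0.7257 -0.0149]
drawer from side
dark [313 201  10  10  71] [317.5 205.4] [ 0.6176 -0.0267]
dark [307 218   8   9  62] [310.6 221.9] [0.6302 0.0648]
dark [318 219   9   9  60] [321.8 222.8] [0.5908 0.0638]
```

servo_tool:
  increments:
    - [0,0,0,-0.176,60]
    - [0,0,0,-0.176,60]
    - [0,0,0,-0.176,60]
    - [0,0,0,-0.176,60]
    - [0,0,0,-0.176,60]
    - [0,0,0,-0.176,60]
    - [0,0,0,-0.176,60]
    - [0,0,0,-0.176,60]
    - [0,0,0,-0.176,60]
    - [0,0,0,-0.176,60]
    - [0,0,0,-0.17,60]
    - [0,0,0,0,60]

```text
t: 33.4
ee_pos: [0.5862, -0.0302, 0.2277]
orientation: [-3.14, -0.0, 1.551]
force: [0.3, -0.8, 0.8]
width: 0.0598
```

servo_tool:
  increments:
    - [0.24,0.93,0,0,60]
    - [0.24,0.93,0,0,60]
    - [0.24,0.93,0,0,60]
    - [0.24,0.93,0,0,60]
    - [0.24,0.92,0,0,60]
    - [0,0,0.8,0,60]
    - [0,0,0.8,0,60]
    - [0,0,0,0,60]
    - [0,0,0,0,60]

```text
t: 34.3
ee_pos: [0.7263, 0.0027, 0.1804]
orientation: [-3.14, 0.0, 1.547]
force: [0.9, 0.5, 1.1]
width: 0.0598
```

servo_tool:
  increments:
    - [0,0.07,0.6,0,60]
    - [0,0,0.6,0,60]
    - [0,0,0.4,0,60]
    - [0,0,0,0,60]
    - [0,0,0,0,0]
    - [0,0,0,0,0]
    - [0,0,0,0,0]
    - [0,0,0,0,0]
    - [0,0,0,0,0]
    - [0,0,0,0,0]

```text
t: 35.3
ee_pos: [0.7289, 0.0027, 0.1328]
orientation: [3.141, -0.0, 1.549]
force: [-0.4, -0.1, 1.4]
width: 0.0249
```

servo_tool:
  increments:
    - [0,0,-0.6,0,0]
    - [0,0,-1,0,0]
    - [0,0,-0.9,0,0]
    - [0,0,0,0,0]
    - [0,-0.9,0,0.176,0]
    - [0,0,0,0.176,0]
    - [0,0,0,0.176,0]
    - [0,0,0,0.176,0]
    - [0,0,0,0.176,0]
    - [0,0,0,0.176,0]
    - [0,0,0,0.176,0]
    - [0,0,0,0.176,0]

```text
t: 36.5
ee_pos: [0.7016, 0.0033, 0.2068]
orientation: [-3.141, 0.001, 0.438]
force: [0.1, 0.0, -0.3]
width: 0.0247
```

servo_tool:
  increments:
    - [0,0,0,0.176,0]
    - [0,0,0,0.176,0]
    - [0,0,0,0.17,0]
    - [0,0,0,0,0]

```text
t: 36.9
ee_pos: [0.7016, 0.0033, 0.2069]
orientation: [3.141, 0.001, 0.031]
force: [0.4, 0.9, -0.2]
width: 0.0242
```

servo_tool:
  increments:
    - [-0.92,-0.69,0,0,0]
    - [-0.92,-0.69,0,0,0]
    - [-0.93,-0.69,0,0,0]
    - [-0.93,-0.7,0,0,0]
    - [0,0,0.8,0,0]
    - [0,0,1,0,0]
    - [0,0,1,0,0]
    - [0,0,1,0,0]
    - [0,0,0.6,0,0]
    - [0,0,0.4,0,0]
    - [0,0,0.3,0,0]
    - [0,0,0,0,0]

```text
t: 38.1
ee_pos: [0.5877, 0.0826, 0.0538]
orientation: [3.142, 0.001, 0.035]
force: [1.0, -0.5, 0.5]
width: 0.0246
```

servo_tool:
  increments:
    - [0,0,0,0,34]
    - [0,0,0,0,34]
    - [0,0,0,0,34]
    - [0,0,-0.5,0,34]
    - [0,0,-1,0,34]
    - [0,0,-1,0,60]
    - [0,0,-1,0,60]
    - [0,0,-1,0,60]
    - [0,0,-1,0,60]
    - [0,0,-1,0,60]
    - [0,0,0,0,60]

```text
t: 39.2
ee_pos: [0.5901, 0.0833, 0.256]
orientation: [-3.14, -0.009, 0.033]
force: [-0.2, -0.1, -0.3]
width: 0.0594
```

```bash
python3 - <<'E'
from mk import *
o=robot.get_obs();print(o['ee_pos'],o['orientation'],o['width'],o['force'])
print('drawer from side');s=cap('side');dump(s,'side13');caps(s,.5,.68,-.1,.14,.044)
s=cap('scene');dump(s,'scene13');print('scene');caps(s,.5,.68,-.1,.14,.044)
print('l4 gone?');caps(s,.69,.78,-.09,.09,.145)
E
```

```text
[0.5901 0.0833 0.256 ] [-3.1404 -0.0085  0.0335] 0.05937112785082188 [-0.1894 -0.0913 -0.3375]
drawer from side
dark [313 201  10  10  71] [317.5 205.4] [ 0.6197 -0.0453]
dark [307 218   9   9  63] [310.8 222. ] [0.6318 0.0484]
dark [318 219   9   8  60] [321.8 222.6] [0.5928 0.0462]
dark [331 220   8   9  63] [334.7 223.7] [0.5469 0.0451]
scene
dark [320 200  10  11  68] [324.9 204.5] [0.5523 0.0436]
dark [329 206  23  14 162] [340.2 211.4] [0.6086 0.0593]
white [317 213  14  10  60] [323.4 217.6] [ 0.5911 -0.0001]
l4 gone?
```

servo_tool:
  increments:
    - [-0.25,0.95,0,-0.176,60]
    - [0,0,0,-0.176,60]
    - [0,0,0,-0.176,60]
    - [0,0,0,-0.176,60]
    - [0,0,0,-0.176,60]
    - [0,0,0,-0.176,60]
    - [0,0,0,-0.176,60]
    - [0,0,0,-0.176,60]
    - [0,0,0,-0.176,60]
    - [0,0,0,-0.176,60]
    - [0,0,0,-0.165,60]
    - [-1,-0.3,0,0,60]

```text
t: 40.5
ee_pos: [0.5714, 0.0283, 0.2484]
orientation: [-3.14, -0.002, 1.556]
force: [1.0, -0.8, 0.8]
width: 0.0601
```

servo_tool:
  increments:
    - [-1,-0.3,0,0,60]
    - [-1,-0.3,0,0,60]
    - [-1,-0.3,0,0,60]
    - [-1,-0.3,0,0,60]
    - [-1,-0.3,0,0,60]
    - [-1,-0.3,0,0,60]
    - [-1,-0.3,0,0,60]
    - [0,0,0,0,60]
    - [0,0,0,0,60]

```text
t: 41.4
ee_pos: [0.5028, -0.1844, 0.2489]
orientation: [-3.14, -0.001, 1.544]
force: [0.5, 0.4, -0.3]
width: 0.0599
```

```bash
python3 - <<'E'
from mk import *
o=robot.get_obs();print(o['ee_pos'],o['orientation'],o['width'])
for n in ['side','scene','wrist']:
    s=cap(n);dump(s,n+'14');save(s,n+'14');print(n);caps(s,.40,.60,-.36,-.17,.027)
s=load('wrist14');print('drawer',proj(s,(.59,.02,.05)))
E
```

```text
[ 0.5028 -0.1844  0.2489] [-3.1403 -0.0007  1.5436] 0.059943511827061924
side
scene
white [ 210  214   75   75 1918] [248.5 249.7] [ 0.5213 -0.2475]
wrist
dark [307 190  19  30 527] [315.8 204.4] [ 0.4971 -0.2282]
dark [ 247  229  144   48 2498] [318.5 258.3] [ 0.4985 -0.3075]
white [ 239  158  156  108 9001] [325.6 193.9] [ 0.5101 -0.2144]
white [274 224  30   4  85] [285.  225.4] [ 0.4548 -0.2569]
drawer [388.7388   6.8848]
```

servo_tool:
  increments:
    - [-0.85,-0.14,0,-0.01,60]
    - [-0.85,0,0,0,60]
    - [-0.84,0,0.6,0,60]
    - [0,0,1,0,60]
    - [0,0,1,0,60]
    - [0,0,1,0,60]
    - [0,0,1,0,60]
    - [0,0,1,0,60]
    - [0,0,0.9,0,60]
    - [0,0,0.7,0,60]
    - [0,0,0.5,0,60]
    - [0,0,0,0,60]

```text
t: 42.75
ee_pos: [0.4968, -0.2588, 0.0166]
orientation: [-3.138, -0.002, 1.554]
force: [-0.4, 0.5, -0.1]
width: 0.0599
```

servo_tool:
  increments:
    - [0,0,0,0,0]
    - [0,0,0,0,0]
    - [0,0,0,0,0]
    - [0,0,0,0,0]
    - [0,0,0,0,0]
    - [0,0,0,0,0]

```text
t: 43.35
ee_pos: [0.4978, -0.2603, 0.0189]
orientation: [3.141, 0.0, 1.553]
force: [-0.8, 0.2, 3.0]
width: 0.025
```

servo_tool:
  increments:
    - [0,0,-0.6,0,0]
    - [0,0,-1,0,0]
    - [0,0,-1,0,0]
    - [0,0,-1,0.176,0]
    - [0,0,-1,0.176,0]
    - [0,0,-1,0.176,0]
    - [0,0,-1,0.176,0]
    - [0,0,0,0.176,0]
    - [0,0,0,0.176,0]
    - [0,0,0,0.176,0]
    - [0,0,0,0.176,0]
    - [0,0,0,0.176,0]

```text
t: 44.55
ee_pos: [0.4976, -0.2602, 0.2165]
orientation: [-3.141, 0.0, 0.303]
force: [-0.1, 0.5, -0.2]
width: 0.0251
```

servo_tool:
  increments:
    - [0,0,0,0.176,0]
    - [0,0,0,0.175,0]
    - [0.33,-0.93,0,0,0]
    - [0.33,-0.94,0,0,0]
    - [0.33,-0.94,0,0,0]
    - [0.33,-0.94,0,0,0]
    - [0.33,-0.94,0,0,0]
    - [0.33,-0.94,0,0,0]
    - [0.33,-0.94,0,0,0]
    - [0.33,-0.94,0,0,0]
    - [0.33,-0.94,0,0,0]
    - [0.33,-0.94,0,0,0]

```text
t: 45.75
ee_pos: [0.5874, 0.0258, 0.2165]
orientation: [3.142, 0.0, 0.033]
force: [-0.1, -0.5, -0.6]
width: 0.0248
```

servo_tool:
  increments:
    - [0,0,0,0,0]
    - [0,0,0,0,0]

```text
t: 45.95
ee_pos: [0.5872, 0.0252, 0.2163]
orientation: [3.142, 0.001, 0.035]
force: [-0.0, -0.6, -0.9]
width: 0.0247
```

Lower 150 mm, release narrowly, rise.

servo_tool:
  increments:
    - [0,0,1,0,0]
    - [0,0,1,0,0]
    - [0,0,1,0,0]
    - [0,0,0.9,0,0]
    - [0,0,0.6,0,0]
    - [0,0,0.5,0,0]
    - [0,0,0,0,0]
    - [0,0,0,0,34]
    - [0,0,0,0,34]
    - [0,0,0,0,34]
    - [0,0,-0.5,0,34]
    - [0,0,-1,0,34]

```text
t: 47.15
ee_pos: [0.586, 0.0245, 0.1113]
orientation: [3.142, 0.003, 0.033]
force: [0.6, -0.2, 0.6]
width: 0.0339
```

servo_tool:
  increments:
    - [0,0,-1,0,30]
    - [0,0,-1,0,10]
    - [0,0,-1,0,0]
    - [-1,0,-1,0,0]
    - [-1,0,-1,0,0]
    - [-1,0,-1,0,0]
    - [-1,0,0,0,0]
    - [-1,0,0,0,0]
    - [-0.7,0,0,0,0]
    - [0,0,0,0,0]
    - [0,0,0,0,0]

```text
t: 48.25
ee_pos: [0.4166, 0.019, 0.293]
orientation: [3.141, -0.003, 0.033]
force: [0.3, 0.3, 0.6]
width: 0.0003
```

```bash
python3 - <<'E'
from mk import *
o=robot.get_obs();print(o['ee_pos'],o['orientation'],o['width'])
c=cap('wrist');dump(c,'w15');save(c,'w15');s=cap('side');dump(s,'side15')
print(proj(c,(.46,.014,.082)),proj(c,(.59,.02,.047)),proj(c,(.525,.3,.05)))
E
```

```text
[0.4166 0.019  0.293 ] [ 3.1414 -0.0027  0.0334] 0.0003271889488865332
[324.809  136.3307] [322.9472  36.9832] [130.4139  92.5868]
```

View pics/w15.png

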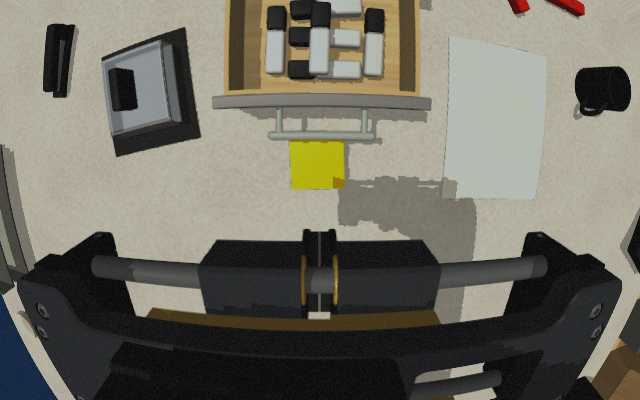

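All six markers are in the drawer (276,40 / 301,13,36,68 / 319,40 / 374,40), sheet empty, caddy upright on its mat. Now push the drawer home by the bar, passing above the note block.

servo_tool:
  increments:
    - [0.1,0,1,0,0]
    - [0.1,0,1,0,0]
    - [0,0,1,0,0]
    - [0,0,1,0,0]
    - [0,0,1,0,0]
    - [0,0,1,0,0]
    - [0,0,1,0,0]
    - [0,0,0.5,0,0]
    - [0,0,0,0,0]

```text
t: 49.25
ee_pos: [0.4212, 0.0192, 0.0644]
orientation: [-3.141, 0.005, 0.033]
force: [0.4, -0.2, 1.3]
width: 0.0007
```

servo_tool:
  increments:
    - [0.5,0,0,0,0]
    - [0.4,0,0,0,0]
    - [0.4,0,0,0,0]
    - [0.4,0,0,0,0]
    - [0.4,0,0,0,0]
    - [0.4,0,0,0,0]
    - [0.4,0,0,0,0]
    - [0.4,0,0,0,0]
    - [0.4,0,0,0,0]
    - [0.4,0,0,0,0]
    - [0.4,0,0,0,0]
    - [0,0,0,0,0]

```text
t: 50.45
ee_pos: [0.5591, 0.0239, 0.0666]
orientation: [-3.141, -0.001, 0.033]
force: [-0.6, 0.4, -0.8]
width: 0.0005
```

servo_tool:
  increments:
    - [0.3,0,0,0,0]
    - [0.3,0,0,0,0]
    - [0.3,0,0,0,0]
    - [0.3,0,0,0,0]
    - [0.2,0,0,0,0]
    - [0.2,0,0,0,0]
    - [0.1,0,0,0,0]
    - [0.1,0,0,0,0]
    - [0,0,0,0,0]

```text
t: 51.35
ee_pos: [0.6114, 0.0254, 0.0666]
orientation: [-3.142, 0.0, 0.033]
force: [-0.8, -0.3, 0.6]
width: 0.0006
```

servo_tool:
  increments:
    - [0.1,0,0,0,0]
    - [0.1,0,0,0,0]
    - [0.1,0,0,0,0]
    - [0,0,0,0,0]

```text
t: 51.75
ee_pos: [0.6123, 0.0254, 0.0661]
orientation: [3.141, 0.017, 0.033]
force: [-39.0, -1.4, 29.0]
width: 0.0004
```

Firm stop felt. Back off, rise and check.

servo_tool:
  increments:
    - [-0.3,0,0,0,0]
    - [-0.6,0,0,0,0]
    - [-1,0,0,0,0]
    - [0,0,-1,0,0]
    - [0,0,-1,0,0]
    - [0,0,-1,0,0]
    - [-1,0,-1,0,0]
    - [-1,0,-1,0,0]
    - [-1,0,-1,0,0]
    - [-0.5,0,-1,0,0]
    - [0,0,-1,0,0]
    - [0,0,0,0,0]

```text
t: 52.95
ee_pos: [0.4599, 0.0206, 0.3113]
orientation: [3.142, -0.008, 0.033]
force: [0.6, 0.3, -0.6]
width: 0.0004
```

```bash
python3 - <<'E'
from mk import *
from fin import fin
o=robot.get_obs();print(o['ee_pos'],o['force'])
c=cap('wrist');dump(c,'w16');s=cap('side')
# compare with start image around the unit handle/panel and caddy surroundings (side view)
a=load('side0')['color'].astype(int);b=s['color'].astype(int);d=np.abs(a-b).max(2)>40
for n,(x0,x1,y0,y1) in dict(handle=(295,325,185,235),unit=(225,310,170,250),notes=(358,385,215,240),stapler=(268,325,325,358),mug=(322,350,128,158)).items(): print(n,int(d[y0:y1,x0:x1].sum()))
l,g=fin(c);r=np.argwhere(l);print(pt(c,*np.argwhere(l).mean(0)[::-1],.085)[:2])
# flap: end of the bright box toward robot
h=cv2.cvtColor(c['color'],cv2.COLOR_BGR2GRAY)
def edge(P,Q): # brightness profile along image of a segment
    return [int(h[tuple(proj(c,P+(Q-P)*t)[::-1].astype(int))]) for t in np.linspace(0,1,30)]
bar=[int(h[tuple(proj(c,(x,.06,.082))[::-1].astype(int))]) for x in np.arange(.59,.68,.003)];print('bar x profile from .59',bar)
b1=s['color'];g0=cv2.cvtColor(load('side0')['color'],cv2.COLOR_BGR2GRAY)[190:235,300:325].astype(np.float32);g1=cv2.cvtColor(b1,cv2.COLOR_BGR2GRAY)[190:235,300:325].astype(np.float32)
print('handle shift px',cv2.phaseCorrelate(g0,g1))
E
```

```text
[0.4599 0.0206 0.3113] [ 0.6381  0.2668 -0.6298]
handle 14
unit 144
notes 94
stapler 0
mug 0
blob [117 100  29  42 975] [130.5508 119.5395] exp 121 123
[0.5295 0.2911]
bar x profile from .59 [163, 164, 166, 172, 169, 171, 171, 172, 172, 170, 125, 111, 143, 144, 112, 117, 119, 109, 41, 38, 41, 43, 39, 38, 39, 42, 36, 94, 120, 117, 117]
handle shift px ((0.19160211389178627, 0.48080883842330735), 0.9893252311282688)
```

```bash
python3 - <<'E'
from mk import *
from cell import close_job
s=cap('side')
for c in (load('side0'),s):
    h=cv2.cvtColor(c['color'],cv2.COLOR_BGR2HSV);m=((h[...,0]>20)&(h[...,0]<35)&(h[...,1]>180)&(h[...,2]>90))
    m[:200]=0;m[260:]=0;r=np.argwhere(m);print('notes',r.mean(0),len(r))
    h=cv2.cvtColor(c['color'],cv2.COLOR_BGR2GRAY)[262:316,298:370];r=np.argwhere(h<45);print('mat dark',len(r),r.mean(0))
print(close_job())
E
```

```text
notes [227.7804 370.1292] 387
mat dark 1245 [30.4972 33.6498]
notes [227.6933 370.1443] 388
mat dark 1297 [30.808  36.8088]
the job is handed in; nothing more can be done
None
```

The job is handed in and reported no verdict. By my checks everything asked for was done, in about 53 s of the 210 s limit.

**What was done**
- I hooked the bar and pulled the drawer about 163 mm, to its stop.
- I gripped the caddy by its fin and tipped it roughly 30° against the unit's front edge until the flap opened. The markers stuck at about 28°. A little more tilt and one short jerk over the drawer then sent all three in.
- I stood the caddy back on its mat.
- I put the two sheet markers and the one from the unit's top into the drawer, then pushed the drawer shut.
- This start had six markers: three in the caddy, two on the sheet and one on the unit. I left the two red look-alikes alone.

**Last checks**
- **Markers:** the last picture before closing showed all six in the drawer and the sheet empty. I did not look inside after closing.
- **Drawer:** I felt a firm stop on closing. The handle sits within half a pixel of where it started.
- **Caddy:** it is upright, about 5 mm from the mat's middle. A later, rougher reading gave about 10 mm, still well inside the 30 mm allowed. The flap looked shut in the last picture, but I did not measure its angle.
- **Bystanders:** the note block, stapler and mug are unmoved.
- **Forces:** touching the drawer stops gave about 62 N total on opening and 49 N on closing at the wrist. That is under the 120 N wrist limit. Both were taken by the fingertips on the bar. I took the 40 N limit as not covering fingertips.

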